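# Stow the brush and draw out the piston rod of a serviced air cylinder

### The job

The small air cylinder in the service stand has just been brushed clean. First lay the black brush flat in the green-lined compartment of the parts tray, with its bristle end towards the red tab; then draw the piston rod out of the barrel by its black grip, straight along the leaning bore and without forcing it against the barrel, until the whole red band is out while the blue band is still inside, and finish holding it there. The program ends with the rod still held in the gripper; leave the tweezers and the solder reel where they are.

Things in the scene. Friction and masses are not known exactly. Their poses are not given: they have to be found in the camera images.
- tray: Aluminium parts tray, 190 x 150 x 14 mm, fixed; origin at the centre of its underside, z up, x along its length towards the end with the red tab (a 16 x 60 x 4 mm lip outside that wall). Walls and the divider (along x, at y = 0) 4 mm thick, tops 14 mm above the bench. The +y compartment is lined green, the -y one black and holds the tweezers; each is 182 x 69 mm inside.
- green_floor (a point): Centre of the green liner's top (the floor of the green compartment), 5.5 mm above the bench; axes as the tray's.
- brush: Black brush lying flat, just as it shall lie in the tray. Its solid outline is a box 24 mm wide, 140 mm long, 10 mm high (the handle looks narrower but stops the fingers at 24 mm); the bristles look out 14 mm beyond its +x side at the -y end and touch nothing. Origin on the underside, 7 mm to the +x side of the middle of that box; y along its length, z up. 30 g.
- brush_mid (a point): Middle of the brush's 24 x 140 x 10 mm outline, 5 mm above its underside; axes as the brush's. Grip across the 24 mm width here.
- bristle_end (a point): Point at the bristle end of the brush, 68 mm along the brush's -y from brush_mid.
- tweezers: Steel tweezers, 124 mm long, loose in the black-lined compartment; leave alone. Origin on the underside in the middle.
- solder_reel_1: Loose solder reel, 64 x 52 x 37 mm, standing at the back of the bench; leave alone. Origin at the centre of its underside.
- stand: Grey service stand fixed to the bench; base plate 130 x 100 x 16 mm with two cheeks up to 76 mm high that clamp the air cylinder. Origin under the base plate, 5 mm to -x of its centre; the cylinder leans to the stand's -x.
- barrel: Square aluminium body of the air cylinder, 40 x 40 x 86 mm, fixed in the stand, leaning 0.35 rad from the vertical. Origin at the centre of the bore's mouth, on the upper face, 104 mm above the bench; z along the bore, outward and up (lean included); the barrel extends 86 mm along -z. Through bore, 17.5 mm in diameter.
- rod: Steel piston rod, 16 mm in diameter, 80 mm long, loose in the bore (1.5 mm play), on top a black cylindrical grip 24 mm in diameter, 44 mm long. Origin on the axis at the grip's lower face (the shoulder), z along the rod towards the grip. At the start fully in, shoulder on the barrel. 100 to 200 g; slides freely and falls back in if released.
- rod_grip (a point): Point on the rod's axis 26 mm above the shoulder, in the black grip: a good place for the TCP, with the tool's z along the rod's -z; axes as the rod's.
- rod_shoulder (a point): The shoulder: lower face of the grip, on the rod's axis; axes as the rod's. A red band lies 32 to 40 mm and a blue band 60 to 68 mm below it, so a draw of 40 to 60 mm (50 is the middle) shows the whole red band and no blue.

How it is judged:
By the outcome, as a careful person would: the job done as asked, in the order asked, and still so for the second after the job is handed in, while the arm keeps its last pose, push and grip.
It also fails if it takes over 64 s, if anything falls off the work surface, if the arm or the gripper's body presses on something with over 40 N, if the wrist force passes 120 N, or if a joint passes its speed limit or range.

### The arm

A 6-joint arm with a two-finger parallel gripper is mounted at the origin on a cart in front of the work surface, level with it; the furniture and walls round the work are solid. World frame = base frame: x ahead of the robot, y to its left, z up, the work surface at z = 0. Lengths are in m, angles in rad, forces in N, time in s.
With the tool pointing down it reaches from about 0.35 to 0.925 m from the base axis. Payload 6.4 kg.
Tool frame: the origin (TCP) lies between the finger pads, 19 mm behind the fingertips; this is the grasp point; z points along the fingers, y is the line along which they close (so a half turn about z gives the same grasp; the last joint's range is limited). The gripper opens to 94 mm and grips with 3 to 60 N. Pads are 16 mm wide; open, the fingers measure 119 mm over their backs; the gripper's body (75 mm by 177 mm) begins 78 mm behind the grasp point.
Start: joints at [0.931, 0.245, 1.558, -0, 1.339, -0.174], TCP at [0.292, 0.581, 0.224] pointing down, gripper open.
Joint ranges: [-3.13, 3.13], [-1.02, 2.26], [0.13, 2.54], [-0.95, 4.09], [0.21, 2.88], [-2.74, 2.74]. Speed limits (rad/s): [2.57, 2.57, 3.14, 3.14, 3.14, 3.14].

### API

Orientations are given as a unit quaternion [x, y, z, w].
In Python, from rig import readout, optics, bot gives the robot as it stands.
- The arm moves only by the tool step_arm, never from a script. Its argument "rows" is a list of rows, each a list of 6 numbers: the shift along the tool's x, y, z in m, then the turn, a rotation vector about the tool's x, y, z in rad. A call has exactly 5 rows; each row shifts and turns the commanded pose from where the row before left it, along the tool's axes as they then stand; what a row does not reach is not made up. A row lasts 1/12 s, in which the tool goes at most 41.7 mm and 7.16 degrees, less where a joint would pass 70% of its speed; a pose out of reach is approached as far as the arm can. A call is refused whole if a number of a shift passes 0.0417 or a number of a turn 0.125, either way. A call with a gripper value outside its range is refused whole. "hand" is the opening, from 0 (shut) to 1 (fully open), set as the call begins (left out, the last holds). The fingers move at their own pace and stop on an object; the grip force is fixed at half the most. Time passes only in rows, so rows that do not move let the fingers close, or fill a call up. It gives the time, the measured TCP pose, the force, the opening and the grip force at its end, in the units of the state.
- readout.read_state(): the state, without advancing time (a new reading comes with each control period).
- optics.grab_frame(name): name is "scene" or "top" or "wrist"; returns a dict with "pixels" (384x512x3 uint8, blue, green, red), "intrinsics" (3x3 intrinsics, pixels), "rvec" (rotation vector, rad) and "tvec" (3), from world to camera coordinates, as OpenCV has them; the wrist camera has in their place "tool_from_camera" (4x4, takes a point from camera to tool coordinates, whose origin is the TCP and whose axes are the flange's). Camera axes: x right, y down, z forward; pixel columns grow to the right and rows downward; lengths in m; the calibration is good to about 2 mm. A picture is of the moment at which its call begins: read the wrist's pose just before it. There is no depth.
- bot.finish_job(): hands the job in; it is judged then, once.
Trained networks look in the newest picture that a camera, given by its name, has taken for a name from the list of things; names that differ only in an ending like _2 or _b are one class to them, and where a whole thing is asked for, a point or a joint stands for the part that bears it (a point fixed in the world has none). Each returns a list of dicts, best first, with "conf" (0 to 1); they miss things now and then, are a little off and sometimes report something else, mostly with a low value. They report only what shows in the picture. A call takes as long as a camera call.
- optics.find_in(name, camera): "xy" ([column, row] in pixels, amid what is visible of it).
- optics.regions_of(name, camera): "pixels" (384x512 bool, what is visible of it) and "xy" ([column, row] in pixels, amid what is visible of it).
- optics.place_of(name, camera): "xy" ([column, row] in pixels: a listed point, or the origin of a listed thing).
The state is a dict: "time": time; "joint_positions": joint angles; "dq": joint speeds; "joint_torque": joint torques, N m; "ee_pos": TCP position; "tool_rot": TCP orientation; "contact_force": force on the tool from outside, world axes, zero at the start; "moment": the same for the moment, N m; "width": finger opening in m; "grip_force": force on a finger pad.
Only numpy, scipy, OpenCV 4.12 (cv2) and the standard library are available. Lean on these libraries where they do the work, as an engineer would, in place of code of your own. Each camera call takes 0.05 s, during which the arm holds its last target. There are 200 camera calls.

## Working session

There is one attempt and no reset: what is moved stays moved. The work goes in short steps, Python scripts to look and compute and a tool call to move; the robot and the scene stay as the last step left them, time stands still between calls to the robot, and variables do not carry over. Pictures are saved under pics/ and viewed, at most 10 in all, crops included, and the job is handed in when it is done.

Besides the shell and the picture viewer there is one more tool, called after "Emit:" as a command line: name --pt "numbers of a row" for each row, then --argument value for the rest. step_arm: Moves the arm, as the interface text tells. Its arguments: {"type":"object","properties":{"rows":{"type":"array"},"hand":{"type":"number"}},"required":["rows"]}

```bash
mkdir -p pics; cat > h.py <<'E'
import numpy as np, cv2
from scipy.spatial.transform import Rotation as R
from rig import readout, optics, bot
def ray(f,xy,st=None):
    K=np.array(f["intrinsics"]);d=np.linalg.solve(K,[xy[0],xy[1],1.])
    if "rvec" in f and f["rvec"] is not None:
        Rm=cv2.Rodrigues(np.array(f["rvec"],float))[0];t=np.array(f["tvec"],float).ravel()
        return -Rm.T@t, Rm.T@d
    T=np.array(f["tool_from_camera"]);Q=R.from_quat(st["tool_rot"]).as_matrix()
    return np.array(st["ee_pos"])+Q@T[:3,3], Q@T[:3,:3]@d
def atz(r,z): o,d=r; return o+d*(z-o[2])/d[2]
def tri(rs):
    A=np.zeros((3,3));b=np.zeros(3)
    for o,d in rs:
        d=d/np.linalg.norm(d);P=np.eye(3)-np.outer(d,d);A+=P;b+=P@o
    p=np.linalg.solve(A,b);return p,[np.linalg.norm((np.eye(3)-np.outer(d,d)/(d@d))@(p-o)) for o,d in rs]
E
python3 - <<'E'
from h import *
F={}
for c in("scene","top"):
    F[c]=optics.grab_frame(c)
cv2.imwrite("pics/a.png",F["scene"]["pixels"]);cv2.imwrite("pics/b.png",F["top"]["pixels"])
Z={"tray":0,"green_floor":.0055,"brush":0,"brush_mid":.005,"bristle_end":.005,"tweezers":.003,"stand":0,"solder_reel_1":0,"barrel":.104,"rod_shoulder":.104,"rod_grip":.1284}
for n,z in Z.items():
    rs=[]
    for c in F:
        l=optics.place_of(n,c)
        if l:
            r=ray(F[c],l[0]["xy"]);rs.append(r);print(n,c,round(l[0]["conf"],2),np.round(l[0]["xy"]),np.round(atz(r,z),4))
    if len(rs)==2:
        p,e=tri(rs);print("   tri",np.round(p,4),np.round(e,4))
print(readout.read_state())
E
```

```text
tray scene 0.61 [218. 242.] [ 0.4235 -0.0442  0.    ]
tray top 0.97 [345. 199.] [ 0.5512 -0.2888  0.    ]
   tri [ 0.4276 -0.2192  0.1867] [0.0883 0.0883]
green_floor scene 0.58 [305. 273.] [ 0.5522 -0.2643  0.0055]
green_floor top 0.7 [258. 217.] [ 0.4847 -0.0151  0.0055]
   tri [ 0.5941 -0.0778 -0.1945] [0.1024 0.1024]
brush scene 0.65 [234. 230.] [ 0.4849 -0.025   0.    ]
brush top 0.51 [260. 219.] [ 0.4804 -0.0222  0.    ]
   tri [ 0.4829 -0.0233 -0.0011] [0.0026 0.0026]
brush_mid scene 0.74 [231. 226.] [ 0.4823 -0.0139  0.005 ]
brush_mid top 0.66 [257. 215.] [ 0.4907 -0.0118  0.005 ]
   tri [ 0.4881 -0.0105  0.0006] [0.0034 0.0034]
bristle_end scene 0.77 [218. 242.] [ 0.4175 -0.0508  0.005 ]
bristle_end top 0.6 [270. 237.] [ 0.4243 -0.0537  0.005 ]
   tri [ 0.4209 -0.0523  0.0054] [0.0037 0.0037]
tweezers scene 0.76 [322. 291.] [ 0.5521 -0.3308  0.003 ]
tweezers top 0.43 [360. 199.] [ 0.5547 -0.3348  0.003 ]
   tri [ 0.5524 -0.333   0.0058] [0.002 0.002]
stand scene 0.96 [188. 175.] [0.4934 0.2934 0.    ]
stand top 0.9 [157. 209.] [0.5006 0.3027 0.    ]
   tri [ 0.5004  0.3059 -
[... 561 characters left out ...]
{'time': 1.2, 'joint_positions': array([ 9.30877794e-01,  2.45125677e-01,  1.55782153e+00, -8.09466111e-06,
        1.33872503e+00, -1.74125270e-01]), 'dq': array([-0.00033411,  0.00128957,  0.00092828,  0.00148338,  0.00091678,
        0.00050657]), 'joint_torque': array([ 7.71728592e-04, -4.15834951e+01, -3.14872098e+01,  6.85111410e-02,
        2.88552081e-02, -2.12881019e-05]), 'ee_pos': array([0.29194262, 0.58074126, 0.22422722]), 'tool_rot': array([ 2.30796009e-01,  9.73002159e-01, -3.81006749e-05, -1.21358096e-05]), 'contact_force': array([-0.35178324, -0.15805289,  0.50650782]), 'moment': array([ 0.00013443, -0.01117067, -0.04240906]), 'grip_force': 0.0, 'width': 0.09374487591441315}
```

```bash
python3 -c "
import cv2
for n in 'ab':
    i=cv2.imread(f'pics/{n}.png');cv2.imwrite(f'pics/{n}2.png',cv2.resize(i,(800,600),interpolation=cv2.INTER_CUBIC))"
```

```text
(no output)
```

View pics/a2.png

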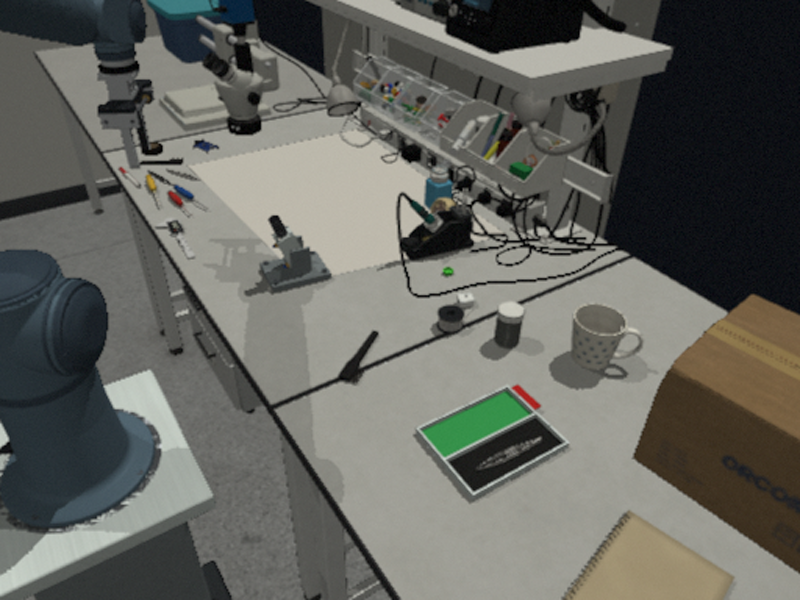

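View pics/b2.png

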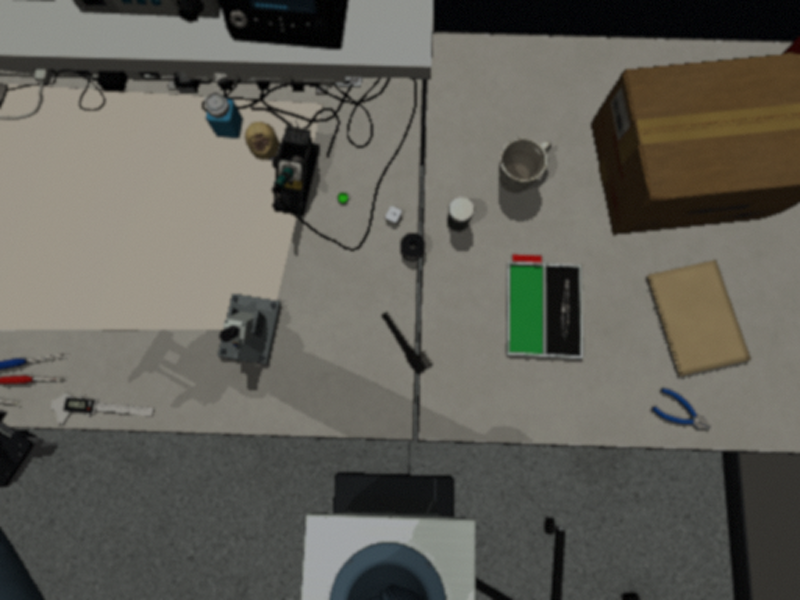

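The scene view shows the brush at (360,358), the tray at (490,440) with its red tab at (525,397), and the stand at (290,265). In the top view the green compartment is centred at (527,308), with the tab on its far (+x) side. The brush's bristle end is at (420,362), on the robot's side.

```bash
cat >> h.py <<'E'
def yawR(yaw,axis=None): # tool down with tool y at yaw
    y=np.array([np.cos(yaw),np.sin(yaw),0]);z=np.array([0,0,-1.]);return R.from_matrix(np.c_[np.cross(y,z),y,z])
def plan(p0,R0,p1,R1,rv=None,step=.04,ang=.12):
    "rows interpolating from pose 0 to pose 1; rv overrides the tool-axes rotation vector"
    if rv is None: rv=(R0.inv()*R1).as_rotvec()
    d=np.array(p1)-p0; n=int(np.ceil(max(np.linalg.norm(d)/step,np.linalg.norm(rv)/ang,1)))
    n=-(-n//5)*5
    rows=[list(np.round(np.r_[(R0*R.from_rotvec(np.array(rv)*k/n)).inv().apply(d/n),np.array(rv)/n],4)) for k in range(n)]
    for k in range(0,n,5): print([[float(v) for v in r] for r in rows[k:k+5]])
E
python3 - <<'E'
from h import *
f=optics.grab_frame("top");g=optics.grab_frame("scene")
for F in(f,g):
    m=cv2.inRange(cv2.cvtColor(F["pixels"],cv2.COLOR_BGR2HSV),(50,90,40),(75,255,255))
    c=max(cv2.findContours(m,0,2)[0],key=cv2.contourArea)
    P=np.array([atz(ray(F,q[0]),.0055)[:2] for q in c],np.float32)
    print(cv2.minAreaRect(P*1000))
s=readout.read_state();p=s["ee_pos"];Q=R.from_quat(s["tool_rot"])
print(g.keys());w=optics.grab_frame("wrist");print(np.round(w["tool_from_camera"],3),w["intrinsics"])
# commanded: tool y from 1.105 to -0.97
plan(p,Q,[.487,-.013,.2],yawR(-.97),rv=[0,0,2.075])
E
```

```text
((557.4105224609375, -259.06573486328125), (62.82119369506836, 178.14149475097656), 88.8913803100586)
((558.2387084960938, -255.34368896484375), (61.59701919555664, 175.7858428955078), 88.73236846923828)
dict_keys(['pixels', 'intrinsics', 'rvec', 'tvec'])
[[ 0.001 -0.96  -0.281  0.083]
 [ 1.     0.001  0.    -0.001]
 [-0.    -0.281  0.96  -0.161]
 [ 0.     0.     0.     1.   ]] [[286.41653138   0.         251.91222169]
 [  0.         286.41653138 192.1053913 ]
 [  0.           0.           1.        ]]
[[-0.022, -0.0221, 0.0012, 0.0, 0.0, 0.1038], [-0.0242, -0.0197, 0.0012, 0.0, 0.0, 0.1038], [-0.0261, -0.0171, 0.0012, 0.0, 0.0, 0.1038], [-0.0278, -0.0143, 0.0012, 0.0, 0.0, 0.1038], [-0.0291, -0.0114, 0.0012, 0.0, 0.0, 0.1038]]
[[-0.0301, -0.0083, 0.0012, 0.0, 0.0, 0.1038], [-0.0308, -0.0051, 0.0012, 0.0, 0.0, 0.1038], [-0.0312, -0.0019, 0.0012, 0.0, 0.0, 0.1038], [-0.0312, 0.0013, 0.0012, 0.0, 0.0, 0.1038], [-0.0309, 0.0046, 0.0012, 0.0, 0.0, 0.1038]]
[[-0.0303, 0.0077, 0.0012, 0.0, 0.0, 0.1038], [-0.0293, 0.0108, 0.0012, 0.0, 0.0, 0.1038], [-0.028, 0.0138, 0.0012, 0.0, 0.0, 0.1038], [-0.0265, 0.0166, 0.0012, 0.0, 0.0, 0.1038], [-0.0246, 0.0193, 0.0012, 0.0, 0.0, 0.1038]]
[[-0.0225, 0.0217, 0.0012, 0.0, 0.0, 0.1038], [-0.0201, 0.0239, 0.0012, 0.0, 0.0, 0.1038], [-0.0175, 0.0259, 0.0012, 0.0, 0.0, 0.1038], [-0.0147, 0.0276, 0.0012, 0.0, 0.0, 0.1038], [-0.0118, 0.0289, 0.0012, 0.0, 0.0, 0.1038]]
```

Emit:
step_arm --pt "-0.022 -0.022 0.0 0 0 0.104" --pt "-0.024 -0.02 0.0 0 0 0.104" --pt "-0.026 -0.017 0.0 0 0 0.104" --pt "-0.028 -0.014 0.0 0 0 0.104" --pt "-0.029 -0.011 0.0 0 0 0.104"

```text
time: 1.77
ee_pos: [0.3411, 0.4316, 0.2243]
tool_rot: [0.475, 0.88, 0.0, 0.0]
contact_force: [0.8, -0.3, 0.3]
width: 0.0939
grip_force: 0.0
```

Emit:
step_arm --pt "-0.03 -0.008 0.0 0 0 0.104" --pt "-0.031 -0.005 0.0 0 0 0.104" --pt "-0.031 -0.002 0.0 0 0 0.104" --pt "-0.031 0.001 0.0 0 0 0.104" --pt "-0.031 0.005 0.0 0 0 0.104"

```text
time: 2.18
ee_pos: [0.3899, 0.2835, 0.2245]
tool_rot: [0.685, 0.728, 0.0, 0.0]
contact_force: [0.1, 0.3, 0.4]
width: 0.0941
grip_force: 0.0
```

Emit:
step_arm --pt "-0.03 0.008 0.002 0 0 0.104" --pt "-0.029 0.011 0.002 0 0 0.104" --pt "-0.028 0.014 0.002 0 0 0.104" --pt "-0.026 0.017 0.002 0 0 0.104" --pt "-0.025 0.019 0.002 0 0 0.104"

```text
time: 2.6
ee_pos: [0.4391, 0.1355, 0.2145]
tool_rot: [0.85, 0.527, 0.0, 0.0]
contact_force: [1.2, 1.1, 0.5]
width: 0.0939
grip_force: 0.0
```

Emit:
step_arm --pt "-0.022 0.022 0.002 0 0 0.104" --pt "-0.02 0.024 0.002 0 0 0.104" --pt "-0.018 0.026 0.002 0 0 0.104" --pt "-0.015 0.028 0.002 0 0 0.104" --pt "-0.012 0.029 0.002 0 0 0.104"

```text
time: 3.02
ee_pos: [0.4875, -0.0142, 0.2044]
tool_rot: [0.957, 0.291, 0.0, 0.0]
contact_force: [0.8, 0.5, -0.4]
width: 0.0941
grip_force: 0.0
```

```bash
python3 - <<'E'
from h import *
s=readout.read_state();w=optics.grab_frame("wrist");print(s["ee_pos"],s["joint_positions"],s["time"])
Q=R.from_quat(s["tool_rot"]).as_matrix();print("yaw",np.arctan2(Q[1,1],Q[0,1]),Q[:,2])
cv2.imwrite("pics/w1.png",w["pixels"])
for n in("brush_mid","bristle_end","brush"):
    for l in optics.place_of(n,"wrist")[:1]: print(n,l["conf"],l["xy"],atz(ray(w,l["xy"],s),.005))
l=optics.regions_of("brush","wrist")[0];m=l["pixels"].astype(np.uint8)
ys,xs=np.nonzero(m);P=np.array([atz(ray(w,q,s),.01)[:2] for q in zip(xs,ys)],np.float32)
r=cv2.minAreaRect(P*1000);print(l["conf"],r);print(cv2.boxPoints(r),P.mean(0))
E
```

```text
[ 0.48754604 -0.0141579   0.20441926] [-2.62007007e-01 -1.25291642e-01  1.98280154e+00  3.69172995e-05
  1.28341305e+00  7.18384635e-01] 3.0167
yaw -0.9804022063088018 [ 6.56019453e-04 -1.39271661e-04 -9.99999775e-01]
brush_mid 0.57 [246.7, 181.1] [ 0.47623632 -0.01369683  0.005     ]
brush 0.94 [256.2, 177.1] [ 0.48750355 -0.02093114  0.005     ]
0.66 ((484.23834228515625, -18.228347778320312), (141.13186645507812, 39.67611312866211), 33.8804817199707)
[[414.5954   -41.096596]
 [436.71332  -74.0358  ]
 [553.8813     4.6399  ]
 [531.76337   37.5791  ]] [ 0.47064063 -0.02200688]
```

View pics/w1.png

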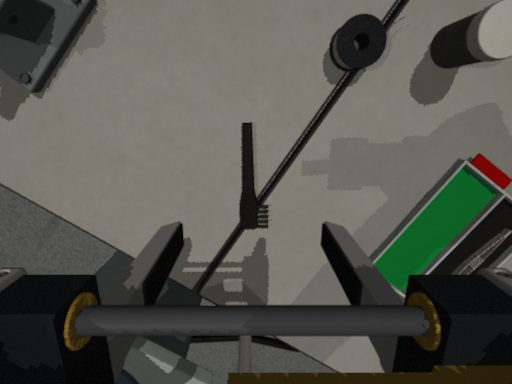

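The wrist view shows the brush running from (247,123) to (248,228), with the bristles to the right at (268,217). It lines up with the tool's closing direction, so I descend and grip.

Emit:
step_arm --pt "-0.006 -0.006 0.04 0 0 0" --pt "0 0 0.04 0 0 0" --pt "0 0 0.04 0 0 0" --pt "0 0 0.03 0 0 0" --pt "0 0 0.02 0 0 0"

```text
time: 3.68
ee_pos: [0.4764, -0.0088, 0.0312]
tool_rot: [0.955, 0.295, -0.002, -0.001]
contact_force: [-0.7, -0.5, 0.5]
width: 0.094
grip_force: 0.0
```

Emit:
step_arm --pt "0 0 0.008 0 0 0" --pt "0 0 0.0045 0 0 0" --pt "0 0 0 0 0 0" --pt "0 0 0 0 0 0" --pt "0 0 0 0 0 0"

```text
time: 4.1
ee_pos: [0.4804, -0.011, 0.0235]
tool_rot: [0.956, 0.294, 0.001, 0.001]
contact_force: [0.1, -0.1, -0.6]
width: 0.0946
grip_force: 0.0
```

Emit:
step_arm --pt "0 0 0 0 0 0" --pt "0 0 0 0 0 0" --pt "0 0 0 0 0 0" --pt "0 0 0 0 0 0" --pt "0 0 0 0 0 0" --hand 0

```text
time: 4.52
ee_pos: [0.479, -0.011, 0.0219]
tool_rot: [0.956, 0.293, 0.0, 0.0]
contact_force: [-0.3, -0.5, -0.5]
width: 0.0646
grip_force: 0.0
```

Emit:
step_arm --pt "0 0 0 0 0 0" --pt "0 0 0 0 0 0" --pt "0 0 0 0 0 0" --pt "0 0 0 0 0 0" --pt "0 0 0 0 0 0"

```text
time: 4.93
ee_pos: [0.4789, -0.0109, 0.0217]
tool_rot: [0.956, 0.294, -0.0, -0.0]
contact_force: [-0.1, 0.6, -0.6]
width: 0.0309
grip_force: 0.0
```

Emit:
step_arm --pt "0 0 0 0 0 0" --pt "0 0 0 0 0 0" --pt "0 0 0 0 0 0" --pt "0 0 0 0 0 0" --pt "0 0 0 0 0 0"

```text
time: 5.35
ee_pos: [0.4789, -0.0109, 0.0217]
tool_rot: [0.956, 0.294, -0.0, -0.0]
contact_force: [-0.2, 0.2, -0.2]
width: 0.0231
grip_force: 30.0
```

Emit:
step_arm --pt "0 0 -0.015 0 0 0" --pt "0 0 -0.02 0 0 0" --pt "0 0 -0.025 0 0 0" --pt "0 0 -0.025 0 0 0" --pt "0 0 -0.015 0 0 0"

```text
time: 5.77
ee_pos: [0.4799, -0.0111, 0.1243]
tool_rot: [0.956, 0.294, 0.001, 0.001]
contact_force: [0.3, -0.6, -0.5]
width: 0.0239
grip_force: 30.0
```

```bash
python3 - <<'E'
from h import *
s=readout.read_state();print(s["width"],s["grip_force"],s["ee_pos"],s["joint_positions"])
Q=R.from_quat(s["tool_rot"]);M=Q.as_matrix();y=np.arctan2(M[1,1],M[0,1])
plan(s["ee_pos"],Q,[.5575,-.257,.122],None,rv=[0,0,-(1.551-y)])
E
```

```text
0.02390455981988729 29.999822974205017 [ 0.47994461 -0.0111131   0.12429324] [-2.59928740e-01 -4.11627186e-02  2.06278569e+00  4.93161873e-05
  1.11679918e+00  7.14972884e-01]
[[-0.003, 0.0099, 0.0001, 0.0, 0.0, -0.101], [-0.0039, 0.0095, 0.0001, 0.0, 0.0, -0.101], [-0.0049, 0.0091, 0.0001, 0.0, 0.0, -0.101], [-0.0058, 0.0085, 0.0001, 0.0, 0.0, -0.101], [-0.0066, 0.0079, 0.0001, 0.0, 0.0, -0.101]]
[[-0.0074, 0.0072, 0.0001, 0.0, 0.0, -0.101], [-0.0081, 0.0064, 0.0001, 0.0, 0.0, -0.101], [-0.0087, 0.0056, 0.0001, 0.0, 0.0, -0.101], [-0.0092, 0.0047, 0.0001, 0.0, 0.0, -0.101], [-0.0096, 0.0037, 0.0001, 0.0, 0.0, -0.101]]
[[-0.0099, 0.0028, 0.0001, 0.0, 0.0, -0.101], [-0.0102, 0.0017, 0.0001, 0.0, 0.0, -0.101], [-0.0103, 0.0007, 0.0001, 0.0, 0.0, -0.101], [-0.0103, -0.0003, 0.0001, 0.0, 0.0, -0.101], [-0.0102, -0.0014, 0.0001, 0.0, 0.0, -0.101]]
[[-0.01, -0.0024, 0.0001, 0.0, 0.0, -0.101], [-0.0097, -0.0034, 0.0001, 0.0, 0.0, -0.101], [-0.0093, -0.0044, 0.0001, 0.0, 0.0, -0.101], [-0.0089, -0.0053, 0.0001, 0.0, 0.0, -0.101], [-0.0083, -0.0062, 0.0001, 0.0, 0.0, -0.101]]
[[-0.0076, -0.007, 0.0001, 0.0, 0.0, -0.101], [-0.0069, -0.0077, 0.0001, 0.0, 0.0, -0.101], [-0.0061, -0.0083, 0.0001, 0.0, 0.0, -0.101], [-0.0052, -0.0089, 0.0001, 0.0, 0.0, -0.101], [-0.0043, -0.0094, 0.0001, 0.0, 0.0, -0.101]]
```

Emit:
step_arm --pt "-0.003 0.01 0 0 0 -0.101" --pt "-0.004 0.0095 0 0 0 -0.101" --pt "-0.005 0.009 0 0 0 -0.101" --pt "-0.006 0.0085 0 0 0 -0.101" --pt "-0.0065 0.008 0 0 0 -0.101"

```text
time: 6.18
ee_pos: [0.4942, -0.0608, 0.1217]
tool_rot: [0.851, 0.525, -0.0, -0.0]
contact_force: [0.1, 0.1, -1.3]
width: 0.0235
grip_force: 30.0
```

Emit:
step_arm --pt "-0.0075 0.007 0 0 0 -0.101" --pt "-0.008 0.0065 0 0 0 -0.101" --pt "-0.0085 0.0055 0 0 0 -0.101" --pt "-0.009 0.0045 0 0 0 -0.101" --pt "-0.0095 0.0035 0 0 0 -0.101"

```text
time: 6.6
ee_pos: [0.5091, -0.1095, 0.1216]
tool_rot: [0.693, 0.721, -0.0, -0.0]
contact_force: [0.6, -0.5, -0.3]
width: 0.0238
grip_force: 30.0
```

Emit:
step_arm --pt "-0.01 0.003 0 0 0 -0.101" --pt "-0.01 0.0015 0 0 0 -0.101" --pt "-0.0105 0.0005 0 0 0 -0.101" --pt "-0.0105 -0.0005 0 0 0 -0.101" --pt "-0.01 -0.0015 0 0 0 -0.101"

```text
time: 7.02
ee_pos: [0.5241, -0.1589, 0.1216]
tool_rot: [0.491, 0.871, 0.0, -0.0]
contact_force: [-0.2, 0.4, -0.7]
width: 0.0235
grip_force: 30.0
```

Emit:
step_arm --pt "-0.01 -0.0025 0 0 0 -0.101" --pt "-0.0095 -0.0035 0 0 0 -0.101" --pt "-0.0095 -0.0045 0 0 0 -0.101" --pt "-0.009 -0.0055 0 0 0 -0.101" --pt "-0.0085 -0.006 0 0 0 -0.101"

```text
time: 7.43
ee_pos: [0.5394, -0.2084, 0.1215]
tool_rot: [0.257, 0.966, 0.0, -0.0]
contact_force: [0.3, -0.4, 0.4]
width: 0.024
grip_force: 30.0
```

Emit:
step_arm --pt "-0.0075 -0.007 0 0 0 -0.101" --pt "-0.007 -0.0075 0 0 0 -0.101" --pt "-0.006 -0.0085 0 0 0 -0.101" --pt "-0.005 -0.009 0 0 0 -0.101" --pt "-0.0045 -0.0095 0 0 0 -0.101"

```text
time: 7.85
ee_pos: [0.5549, -0.2577, 0.1215]
tool_rot: [0.008, 1.0, 0.0, -0.0]
contact_force: [0.5, 0.1, -0.8]
width: 0.0233
grip_force: 30.0
```

Emit:
step_arm --pt "0 0 0 0 0 0" --pt "0 0 0 0 0 0" --pt "0 0 0 0 0 0" --pt "0 0 0 0 0 0" --pt "0 0 0 0 0 0"

```text
time: 8.27
ee_pos: [0.5548, -0.2568, 0.1217]
tool_rot: [0.011, 1.0, 0.0, -0.0]
contact_force: [0.2, 0.3, -0.3]
width: 0.0239
grip_force: 30.0
```

```bash
python3 - <<'E'
from h import *
s=readout.read_state();w=optics.grab_frame("wrist");M=R.from_quat(s["tool_rot"]).as_matrix()
print(s["ee_pos"],"yaw",np.arctan2(M[1,1],M[0,1]),M[:,2],s["joint_positions"],s["width"])
cv2.imwrite("pics/w2.png",w["pixels"])
for n,z in(("green_floor",.0055),("tray",0),("bristle_end",s["ee_pos"][2]-.0167),("tweezers",.0055)):
    for l in optics.place_of(n,"wrist")[:1]: print(n,l["conf"],l["xy"],atz(ray(w,l["xy"],s),z))
m=cv2.inRange(cv2.cvtColor(w["pixels"],cv2.COLOR_BGR2HSV),(0,150,60),(8,255,255))
c=max(cv2.findContours(m,0,2)[0],key=cv2.contourArea)
print("tab",cv2.minAreaRect(np.array([atz(ray(w,q[0],s),.004)[:2]*1000 for q in c],np.float32)))
E
```

```text
[ 0.55480158 -0.25677248  0.12168697] yaw 1.5496461134638795 [-2.30987740e-04  1.93154230e-04 -9.99999955e-01] [-6.18715851e-01  2.66353831e-01  1.73094208e+00  2.56743169e-05
  1.14459693e+00 -2.16837260e+00] 0.02387680189911672
green_floor 0.95 [251.7, 193.2] [ 0.55420104 -0.25710632  0.0055    ]
tray 0.67 [213.8, 194.0] [ 0.55592719 -0.29619975  0.        ]
bristle_end 0.56 [254.4, 319.7] [ 0.62276005 -0.25637751  0.10498697]
tweezers 0.79 [174.0, 193.8] [ 0.55329219 -0.33558237  0.0055    ]
tab ((666.0286865234375, -281.5115966796875), (6.788712978363037, 14.414794921875), 87.92169189453125)
```

View pics/w2.png

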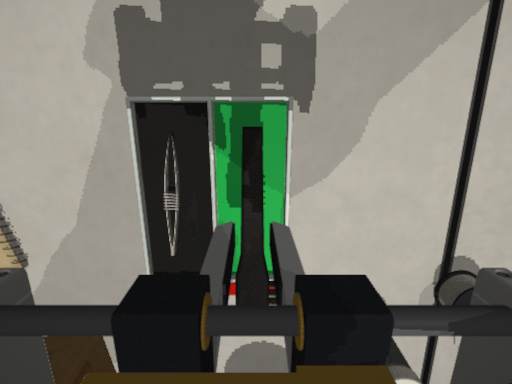

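The wrist view shows the held brush at (252,170) centred over the green compartment. Its bristles are at the bottom, towards the tab, and the tweezers are at (171,195). Lowering now.

Emit:
step_arm --pt "0 0 0.02 0 0 0" --pt "0 0 0.03 0 0 0" --pt "0 0 0.022 0 0 0" --pt "0 0 0.012 0 0 0" --pt "0 0 0.006 0 0 0"

```text
time: 8.93
ee_pos: [0.5538, -0.2566, 0.0296]
tool_rot: [0.01, 1.0, 0.001, -0.001]
contact_force: [-0.1, 0.2, -0.0]
width: 0.0236
grip_force: 30.0
```

Emit:
step_arm --pt "0 0 0.002 0 0 0" --pt "0 0 0.002 0 0 0" --pt "0 0 0 0 0 0" --pt "0 0 0 0 0 0" --pt "0 0 0 0 0 0"

```text
time: 9.35
ee_pos: [0.5557, -0.2578, 0.0289]
tool_rot: [0.01, 1.0, -0.001, 0.001]
contact_force: [0.1, -0.2, -0.9]
width: 0.0237
grip_force: 30.0
```

Emit:
step_arm --pt "0 0 0 0 0 0" --pt "0 0 0 0 0 0" --pt "0 0 0 0 0 0" --pt "0 0 0 0 0 0" --pt "0 0 0 0 0 0" --hand 0.37

```text
time: 9.77
ee_pos: [0.555, -0.2574, 0.0278]
tool_rot: [0.01, 1.0, -0.0, 0.0]
contact_force: [0.2, -0.2, 0.2]
width: 0.0345
grip_force: 0.0
```

Emit:
step_arm --pt "0 0 -0.005 0 0 0" --pt "0 0 -0.01 0 0 0" --pt "0 0 -0.02 0 0 0" --pt "0 0 -0.03 0 0 0" --pt "0 0 -0.035 0 0 0"

```text
time: 10.18
ee_pos: [0.5539, -0.2566, 0.128]
tool_rot: [0.01, 1.0, 0.001, -0.001]
contact_force: [-0.2, -1.5, -0.1]
width: 0.0347
grip_force: 0.0
```

Emit:
step_arm --pt "0 0 -0.04 0 0 0" --pt "0 0 -0.04 0 0 0" --pt "0 0 -0.04 0 0 0" --pt "0 0 -0.02 0 0 0" --pt "0 0 0 0 0 0" --hand 0.8

```text
time: 10.6
ee_pos: [0.5574, -0.259, 0.2762]
tool_rot: [0.01, 1.0, -0.004, 0.005]
contact_force: [0.6, -0.4, 0.6]
width: 0.0647
grip_force: 0.0
```

```bash
python3 - <<'E'
from h import *
s=readout.read_state();w=optics.grab_frame("wrist");print(s["ee_pos"],s["time"])
l=optics.place_of("brush_mid","wrist")[:1]+optics.place_of("bristle_end","wrist")[:1]
for q in l: print(q["conf"],atz(ray(w,q["xy"],s),.0105))
top=optics.grab_frame("top");sc=optics.grab_frame("scene")
F={"scene":sc,"top":top}
a=sc["pixels"][120:215,130:250];b=top["pixels"][160:255,95:215]
im=np.hstack([cv2.resize(w["pixels"],(400,300))]+[cv2.resize(v,(400,300),interpolation=cv2.INTER_CUBIC) for v in(b,)])
im=np.vstack([im,np.hstack([cv2.resize(a,(400,300),interpolation=cv2.INTER_CUBIC)]*2)])
cv2.imwrite("pics/c.png",im)
for n in("barrel","rod","rod_grip","rod_shoulder","stand"):
    rs=[]
    for c in F:
        for l in optics.place_of(n,c)[:1]:
            rs.append(ray(F[c],l["xy"]));print(n,c,l["conf"],l["xy"])
    if len(rs)==2: print("  ",tri(rs))
E
```

```text
[ 0.5573563  -0.25900007  0.27620133] 10.6
0.84 [ 0.55564399 -0.25362033  0.0105    ]
0.56 [ 0.62394746 -0.25584779  0.0105    ]
barrel scene 0.7 [180.6, 151.7]
barrel top 0.5 [148.7, 208.9]
   (array([0.48397472, 0.30322327, 0.09057581]), [np.float64(0.0036318537346306254), np.float64(0.0036318537346307737)])
rod scene 0.42 [180.1, 147.7]
rod top 0.51 [149.0, 208.2]
   (array([0.48233441, 0.2973108 , 0.10924871]), [np.float64(0.004551775834381116), np.float64(0.00455177583438108)])
rod_grip scene 0.62 [178.6, 142.4]
rod_grip top 0.58 [147.9, 212.9]
   (array([0.47024186, 0.28953316, 0.13538316]), [np.float64(0.0008896876805510026), np.float64(0.0008896876805511617)])
rod_shoulder scene 0.47 [180.6, 148.3]
rod_shoulder top 0.65 [160.3, 211.4]
   (array([0.46992189, 0.2591664 , 0.13035836]), [np.float64(0.005834349900163288), np.float64(0.0058343499001633)])
stand scene 0.96 [186.8, 174.2]
stand top 0.77 [158.6, 211.6]
   (array([0.49221478, 0.29672965, 0.00237469]), [np.float64(0.0009709755669277915), np.float64(0.0009709755669279089)])
```

View pics/c.png

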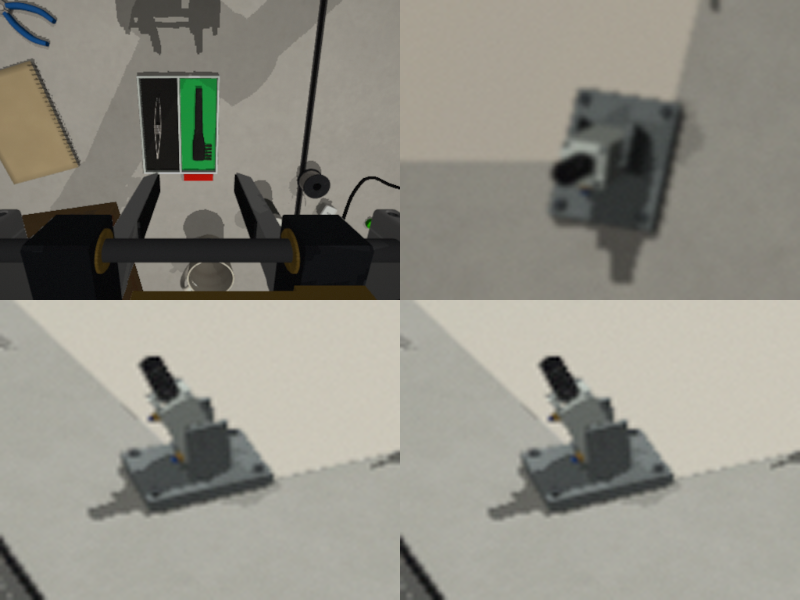

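The brush lies flat in the green compartment at (198,125) with its bristles next to the red tab, and the reel is undisturbed. The rod leans towards the stand's near-left side in the top crop (572,170). Moving over the stand for a closer look.

```bash
python3 - <<'E'
from h import *
s=readout.read_state();Q=R.from_quat([.01,1,0,0])
plan([.555,-.257,.2815],Q,[.42,.29,.30],None,rv=[0,0,.19],step=.0399)
E
```

```text
[[0.0097, 0.0363, -0.0012, 0.0, 0.0, 0.0127], [0.0102, 0.0362, -0.0012, 0.0, 0.0, 0.0127], [0.0106, 0.036, -0.0012, 0.0, 0.0, 0.0127], [0.0111, 0.0359, -0.0012, 0.0, 0.0, 0.0127], [0.0116, 0.0357, -0.0012, 0.0, 0.0, 0.0127]]
[[0.012, 0.0356, -0.0012, 0.0, 0.0, 0.0127], [0.0125, 0.0354, -0.0012, 0.0, 0.0, 0.0127], [0.0129, 0.0353, -0.0012, 0.0, 0.0, 0.0127], [0.0133, 0.0351, -0.0012, 0.0, 0.0, 0.0127], [0.0138, 0.0349, -0.0012, 0.0, 0.0, 0.0127]]
[[0.0142, 0.0348, -0.0012, 0.0, 0.0, 0.0127], [0.0147, 0.0346, -0.0012, 0.0, 0.0, 0.0127], [0.0151, 0.0344, -0.0012, 0.0, 0.0, 0.0127], [0.0155, 0.0342, -0.0012, 0.0, 0.0, 0.0127], [0.016, 0.034, -0.0012, 0.0, 0.0, 0.0127]]
```

Emit:
step_arm --pt "0.0095 0.036 -0.001 0 0 0.0125" --pt "0.01 0.036 -0.001 0 0 0.0125" --pt "0.0105 0.036 -0.001 0 0 0.0125" --pt "0.011 0.036 -0.001 0 0 0.0125" --pt "0.0115 0.036 -0.001 0 0 0.0125" --hand 1

```text
time: 11.77
ee_pos: [0.5101, -0.0737, 0.2729]
tool_rot: [0.042, 0.999, -0.0, 0.0]
contact_force: [0.2, 0.3, 0.3]
width: 0.0938
grip_force: 0.0
```

Emit:
step_arm --pt "0.012 0.0355 -0.001 0 0 0.0125" --pt "0.0125 0.0355 -0.001 0 0 0.0125" --pt "0.013 0.0355 -0.001 0 0 0.0125" --pt "0.0135 0.035 -0.001 0 0 0.0125" --pt "0.014 0.035 -0.001 0 0 0.0125"

```text
time: 12.18
ee_pos: [0.4645, 0.109, 0.2782]
tool_rot: [0.073, 0.997, 0.0, 0.0]
contact_force: [1.2, -0.0, 0.1]
width: 0.0939
grip_force: 0.0
```

Emit:
step_arm --pt "0.014 0.035 -0.001 0 0 0.0125" --pt "0.0145 0.0345 -0.001 0 0 0.0125" --pt "0.015 0.0345 -0.001 0 0 0.0125" --pt "0.0155 0.034 -0.001 0 0 0.0125" --pt "0.016 0.034 -0.001 0 0 0.0125"

```text
time: 12.6
ee_pos: [0.4198, 0.2915, 0.2832]
tool_rot: [0.104, 0.995, 0.0, 0.0]
contact_force: [0.3, 0.9, -0.2]
width: 0.0938
grip_force: 0.0
```

Emit:
step_arm --pt "0 0 0 0 0 0" --pt "0 0 0 0 0 0" --pt "0 0 0 0 0 0" --pt "0 0 0 0 0 0" --pt "0 0 0 0 0 0"

```text
time: 13.02
ee_pos: [0.421, 0.2886, 0.2827]
tool_rot: [0.105, 0.994, -0.0, 0.0]
contact_force: [0.2, -0.4, -0.1]
width: 0.0943
grip_force: 0.0
```

```bash
python3 - <<'E'
from h import *
s=readout.read_state();w=optics.grab_frame("wrist");print(s["ee_pos"],s["tool_rot"],s["time"],s["joint_positions"])
cv2.imwrite("pics/w3.png",w["pixels"])
np.save("w3.npy",dict(s=s,w=w),allow_pickle=True)
for n,z in(("stand",0),("barrel",.104),("rod_shoulder",.104),("rod_grip",.1284),("rod",.104)):
    for l in optics.place_of(n,"wrist")[:1]: print(n,l["conf"],l["xy"],atz(ray(w,l["xy"],s),z))
E
```

```text
[0.42101903 0.28858776 0.28272361] [ 1.04986757e-01  9.94473617e-01 -7.09181790e-05  4.13997647e-05] 13.0167 [ 3.78553129e-01 -1.33691891e-01  1.84569943e+00 -1.65721472e-04
  1.42957778e+00 -9.81858704e-01]
stand 0.88 [266.4, 206.1] [0.4954025  0.29670547 0.        ]
barrel 0.66 [268.6, 221.0] [0.47920555 0.2976418  0.104     ]
rod_shoulder 0.54 [265.5, 221.1] [0.47852158 0.29375335 0.104     ]
rod_grip 0.76 [269.3, 219.4] [0.46737623 0.2994068  0.1284    ]
rod 0.62 [270.6, 219.4] [0.4775882  0.30054706 0.104     ]
```

View pics/w3.png

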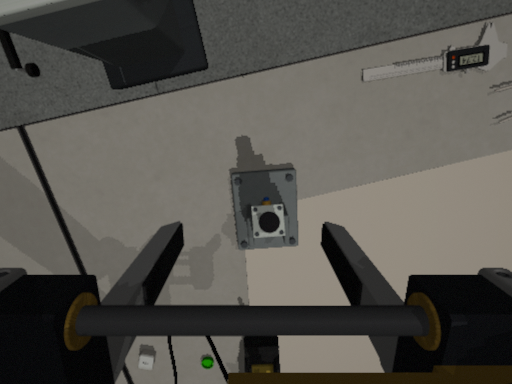

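The wrist camera looks almost straight down the rod. The grip's end is a dark disc at (270,221) on the square barrel face, and the base plate corners are at (231,169), (296,168), (298,246) and (237,248).

```bash
python3 - <<'E'
from h import *
d=np.load("w3.npy",allow_pickle=True).item();s,w=d["s"],d["w"]
for q in optics.regions_of("stand","wrist")[:1]:
    ys,xs=np.nonzero(q["pixels"]);P=np.array([atz(ray(w,v,s),.014)[:2]*1000 for v in zip(xs,ys)],np.float32)
    print("stand",q["conf"],cv2.minAreaRect(P))
cs=[[231,169],[296,168],[298,246],[237,248]]
C=np.array([atz(ray(w,v,s),.016)[:2]*1000 for v in cs],np.float32);print(C.round(1),cv2.minAreaRect(C),C.mean(0))
print("lens",[np.linalg.norm(C[i]-C[i-1]).round(1) for i in range(4)])
for n in("rod","barrel"):
  for q in optics.regions_of(n,"wrist")[:1]:
    m=q["pixels"].astype(np.uint8);c=max(cv2.findContours(m,0,2)[0],key=cv2.contourArea);print(n,q["conf"],cv2.minEnclosingCircle(c),cv2.minAreaRect(c),m.sum())
o,_=ray(w,[0,0],s);print("cam",o)
for v in([270,221.5],): print(atz(ray(w,v,s),.145))
E
```

```text
stand 0.93 ((496.7368469238281, 293.70269775390625), (102.6476821899414, 133.8520050048828), 82.93930053710938)
[[420.1 255.9]
 [439.1 352.8]
 [568.7 334.5]
 [551.5 235.4]] ((494.43975830078125, 295.20599365234375), (100.55833435058594, 134.704833984375), 81.12571716308594) [494.86234 294.66235]
lens [np.float32(132.9), np.float32(98.7), np.float32(130.9), np.float32(100.6)]
rod 0.63 ((268.7243347167969, 221.5874481201172), 10.82760238647461) ((269.0, 222.0), (20.0, 20.0), 90.0) 359
barrel 0.92 ((268.404052734375, 220.10885620117188), 21.563488006591797) ((267.4603576660156, 217.8258514404297), (37.99314880371094, 31.59244728088379), 86.633544921875) 620
cam [0.33986523 0.30556294 0.44364216]
[0.46330061 0.30001724 0.145     ]
```

```bash
python3 -c "
import cv2;i=cv2.imread('pics/w3.png')[160:256,208:320];cv2.imwrite('pics/w3c.png',cv2.resize(i,None,fx=6,fy=6,interpolation=2))"
```

```text
(no output)
```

View pics/w3c.png

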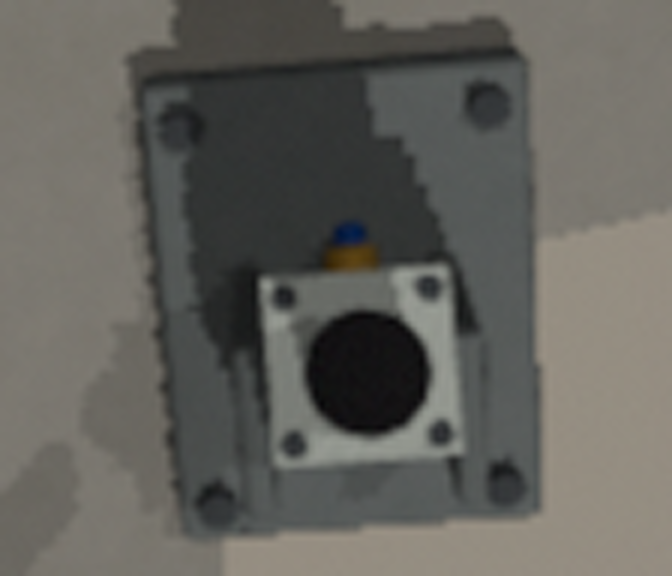

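```bash
cat > fit.py <<'E'
from h import *
from scipy.optimize import least_squares
d=np.load("w3.npy",allow_pickle=True).item();s,w=d["s"],d["w"]
T=np.array(w["tool_from_camera"]);Q=R.from_quat(s["tool_rot"]).as_matrix();K=w["intrinsics"]
def proj(P):
    c=((P-s["ee_pos"])@Q-T[:3,3])@T[:3,:3];c=c@K.T;return c[:,:2]/c[:,2:]
S=np.array([[140,85],[522,55],[540,512],[185,532],[258,277],[450,262],[466,452],[275,468],[367,373]])/6+[208-.42,160-.42]
# image up = stand -x, image right = stand +y
pl=np.array([[-65,-50],[-65,50],[65,50],[65,-50]])/1000.
bl=np.array([[-20,-20,0],[-20,20,0],[20,20,0],[20,-20,0],[0,0,44]])/1000.
def pts(v,zm=.104,lean=.35):
    x,y,yaw,b=v;Z=R.from_euler("z",yaw);m=np.array([x,y,zm])
    A=Z.apply(np.c_[pl+[b,0],np.full(4,.016-zm)])+m
    return np.r_[A,(Z*R.from_euler("y",-lean)).apply(bl)+m]
f=lambda v:(proj(pts(v,*v2))-S).ravel()
v2=(.104,.35);r=least_squares(f,[.48,.297,-.15,.02]);print(r.x,"rms",np.sqrt(np.mean(r.fun**2)));print(r.fun.reshape(-1,2).round(1))
g=least_squares(lambda v:(proj(pts(v[:4],v[4],v[5]))-S).ravel(),[*r.x,.104,.35]);print("free",g.x,np.sqrt(np.mean(g.fun**2)))
x,y,yaw,b=r.x;Rz=R.from_euler("z",yaw)*R.from_euler("y",-.35);a=Rz.as_matrix()[:,2];m=np.array([x,y,.104])
print("axis",a,"grip",m+.026*a)
np.save("rod.npy",np.r_[m,a,yaw])
E
python3 fit.py
```

```text
[ 0.47808968  0.29676838 -0.13094992  0.0189171 ] rms 0.6247797409290892
[[-0.8 -0.8]
 [ 1.1 -0.8]
 [ 0.9  0.5]
 [-0.5  1.4]
 [ 0.4  0.1]
 [-0.4  0.2]
 [-0.5  0.1]
 [-0.2 -0.3]
 [ 0.1 -0.1]]
free [ 0.47608016  0.29693695 -0.13074081  0.02093085  0.10892567  0.34917515] 0.604241905199214
axis [-0.33996202  0.04477422  0.93937271] grip [0.46925067 0.29793251 0.12842369]
```

```bash
python3 - <<'E'
from h import *
r=np.load("rod.npy");m,a,yaw=r[:3],r[3:6],r[6]
s=readout.read_state();Q=R.from_quat(s["tool_rot"])
z=-a;y=np.array([-np.sin(yaw),np.cos(yaw),0]);T=R.from_matrix(np.c_[np.cross(y,z),y,z])
print(T.as_quat());plan(s["ee_pos"],Q,m+.116*a,T,ang=.06)
E
```

```text
[ 0.06442887  0.98261655 -0.01139158  0.17373507]
[[-0.0015, 0.0016, 0.007, -0.0014, -0.035, -0.0077], [-0.0013, 0.0016, 0.007, -0.0014, -0.035, -0.0077], [-0.001, 0.0015, 0.0071, -0.0014, -0.035, -0.0077], [-0.0008, 0.0015, 0.0071, -0.0014, -0.035, -0.0077], [-0.0006, 0.0015, 0.0071, -0.0014, -0.035, -0.0077]]
[[-0.0003, 0.0015, 0.0072, -0.0014, -0.035, -0.0077], [-0.0001, 0.0015, 0.0072, -0.0014, -0.035, -0.0077], [0.0001, 0.0015, 0.0072, -0.0014, -0.035, -0.0077], [0.0004, 0.0015, 0.0072, -0.0014, -0.035, -0.0077], [0.0006, 0.0015, 0.0071, -0.0014, -0.035, -0.0077]]
```

Emit:
step_arm --pt "-0.0015 0.0015 0.007 -0.0014 -0.035 -0.0077" --pt "-0.0013 0.0015 0.007 -0.0014 -0.035 -0.0077" --pt "-0.001 0.0015 0.007 -0.0014 -0.035 -0.0077" --pt "-0.0008 0.0015 0.007 -0.0014 -0.035 -0.0077" --pt "-0.0006 0.0015 0.007 -0.0014 -0.035 -0.0077"

```text
time: 13.88
ee_pos: [0.4296, 0.2958, 0.248]
tool_rot: [0.084, 0.993, -0.006, 0.088]
contact_force: [-0.0, 0.5, 0.5]
width: 0.094
grip_force: 0.0
```

Emit:
step_arm --pt "-0.0003 0.0015 0.007 -0.0014 -0.035 -0.0077" --pt "0 0.0015 0.007 -0.0014 -0.035 -0.0077" --pt "0 0.0015 0.007 -0.0014 -0.035 -0.0077" --pt "0.0004 0.0015 0.007 -0.0014 -0.035 -0.0077" --pt "0.0006 0.0015 0.007 -0.0014 -0.035 -0.0077"

```text
time: 14.3
ee_pos: [0.4384, 0.3021, 0.2139]
tool_rot: [0.064, 0.982, -0.011, 0.175]
contact_force: [0.7, -1.0, 0.2]
width: 0.094
grip_force: 0.0
```

Emit:
step_arm --pt "0 0 0 0 0 0" --pt "0 0 0 0 0 0" --pt "0 0 0 0 0 0" --pt "0 0 0 0 0 0" --pt "0 0 0 0 0 0"

```text
time: 14.72
ee_pos: [0.4389, 0.302, 0.2149]
tool_rot: [0.064, 0.983, -0.011, 0.174]
contact_force: [0.8, -0.7, -0.7]
width: 0.094
grip_force: 0.0
```

```bash
cat > rel.py <<'E'
from h import *
r=np.load("rod.npy");m,a,yaw=r[:3],r[3:6],r[6]
z=-a;y=np.array([-np.sin(yaw),np.cos(yaw),0]);T=R.from_matrix(np.c_[np.cross(y,z),y,z])
def show(s):
    Q=R.from_quat(s["tool_rot"])
    print("to grip pt, tool axes",Q.inv().apply(m+.026*a-s["ee_pos"]).round(4),"turn",(Q.inv()*T).as_rotvec().round(4),"F tool",Q.inv().apply(s["contact_force"]).round(1),"M",Q.inv().apply(s["moment"]).round(2),"w",s["width"],s["grip_force"],"t",s["time"])
E
python3 - <<'E'
from rel import *
s=readout.read_state();w=optics.grab_frame("wrist");show(s);print(s["joint_positions"])
i=w["pixels"][130:290,140:390];cv2.imwrite("pics/w4.png",cv2.resize(i,None,fx=3,fy=3,interpolation=2))
for n in("rod_grip","barrel","rod_shoulder"):
    for l in optics.place_of(n,"wrist")[:1]: print(n,l["conf"],l["xy"])
Q=R.from_quat(s["tool_rot"]).as_matrix();Tc=np.array(w["tool_from_camera"]);K=w["intrinsics"]
for k in(0,.026,.044):
    c=K@(((m+k*a-s["ee_pos"])@Q-Tc[:3,3])@Tc[:3,:3]);print("pred",k,c[:2]/c[2])
E
```

```text
to grip pt, tool axes [ 0.001  -0.0002  0.0917] turn [ 0.001   0.0009 -0.0003] F tool [-0.6 -0.6  1. ] M [-0.06  0.18  0.04] w 0.09403433445006197 0.0 t 14.7167
[ 0.48855272 -0.16641521  2.02958127 -0.23823608  1.00130045 -0.85028185]
rod_grip 0.91 [250.3, 198.9]
barrel 0.81 [254.5, 195.5]
rod_shoulder 0.62 [253.9, 189.0]
pred 0 [251.80413683 192.0580945 ]
pred 0.026 [251.8305297  199.96210951]
pred 0.044 [251.85190641 206.36390611]
```

View pics/w4.png

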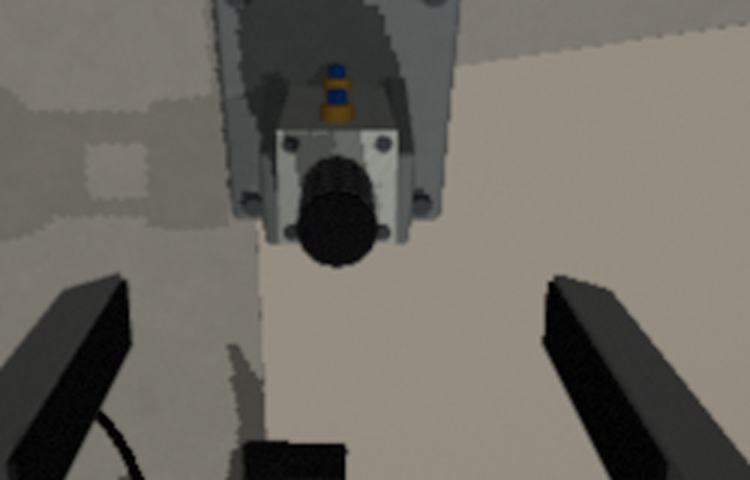

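The view shows the grip end disc at (252.3,206), within half a pixel of the prediction, with the barrel edges square to the tool. Descending along the axis.

Emit:
step_arm --pt "0.001 0 0.015 0 0.001 0" --pt "0 0 0.02 0 0 0" --pt "0 0 0.02 0 0 0" --pt "0 0 0.015 0 0 0" --pt "0 0 0.01 0 0 0"

```text
time: 15.33
ee_pos: [0.4643, 0.298, 0.1368]
tool_rot: [0.064, 0.983, -0.012, 0.172]
contact_force: [-0.9, 0.0, 0.1]
width: 0.0941
grip_force: 0.0
```

Emit:
step_arm --pt "0 0 0.006 0 0 0" --pt "0 0 0.0035 0 0 0" --pt "0 0 0.0015 0 0 0" --pt "0 0 0 0 0 0" --pt "0 0 0 0 0 0"

```text
time: 15.75
ee_pos: [0.4687, 0.2984, 0.1291]
tool_rot: [0.064, 0.983, -0.011, 0.174]
contact_force: [0.1, 0.5, -0.4]
width: 0.0939
grip_force: 0.0
```

Emit:
step_arm --pt "0 0 0 0 0 0" --pt "0 0 0 0 0 0" --pt "0 0 0 0 0 0" --pt "0 0 0 0 0 0" --pt "0 0 0 0 0 0" --hand 0.42

```text
time: 16.17
ee_pos: [0.4683, 0.2981, 0.1283]
tool_rot: [0.064, 0.983, -0.011, 0.173]
contact_force: [0.2, -1.5, 1.0]
width: 0.0642
grip_force: 0.0
```

Emit:
step_arm --pt "0 0 0 0 0 0" --pt "0 0 0 0 0 0" --pt "0 0 0 0 0 0" --pt "0 0 0 0 0 0" --pt "0 0 0 0 0 0"

```text
time: 16.58
ee_pos: [0.4683, 0.2981, 0.1282]
tool_rot: [0.064, 0.983, -0.011, 0.173]
contact_force: [-0.2, 0.0, 0.4]
width: 0.0397
grip_force: 0.0
```

```bash
python3 - <<'E'
from rel import *
s=readout.read_state();show(s);optics.grab_frame("wrist");show(readout.read_state())
E
```

```text
to grip pt, tool axes [-0.001   0.      0.0001] turn [ 0.0005 -0.0008  0.0004] F tool [ 0.  -0.  -0.5] M [0.   0.12 0.03] w 0.03966905089939058 0.0 t 16.5833
to grip pt, tool axes [-0.001  -0.      0.0001] turn [ 0.0005 -0.0009  0.0004] F tool [ 0.  -0.   0.2] M [-0.13  0.18  0.04] w 0.0395210554644102 0.0 t 16.6333
```

Emit:
step_arm --pt "-0.001 0 0 0 -0.001 0" --pt "0 0 0 0 0 0" --pt "0 0 0 0 0 0" --pt "0 0 0 0 0 0" --pt "0 0 0 0 0 0"

```text
time: 17.05
ee_pos: [0.4692, 0.298, 0.1285]
tool_rot: [0.064, 0.983, -0.011, 0.174]
contact_force: [-0.0, 0.8, -0.4]
width: 0.0391
grip_force: 0.0
```

Emit:
step_arm --pt "0 0 0 0 0 0" --pt "0 0 0 0 0 0" --pt "0 0 0 0 0 0" --pt "0 0 0 0 0 0" --pt "0 0 0 0 0 0" --hand 0

```text
time: 17.47
ee_pos: [0.4692, 0.298, 0.1285]
tool_rot: [0.064, 0.983, -0.011, 0.174]
contact_force: [0.7, 0.6, -0.2]
width: 0.0233
grip_force: 30.0
```

Emit:
step_arm --pt "0 0 0 0 0 0" --pt "0 0 0 0 0 0" --pt "0 0 0 0 0 0" --pt "0 0 0 0 0 0" --pt "0 0 0 0 0 0"

```text
time: 17.88
ee_pos: [0.4692, 0.298, 0.1286]
tool_rot: [0.064, 0.983, -0.011, 0.174]
contact_force: [-0.7, -0.2, 0.4]
width: 0.0236
grip_force: 30.0
```

```bash
python3 - <<'E'
from rel import *
for i in range(2): show(readout.read_state());optics.grab_frame("wrist")
E
```

```text
to grip pt, tool axes [ 0.     -0.      0.0001] turn [0.0006 0.0002 0.0003] F tool [ 0.5 -0.3 -0.6] M [-0.09  0.22  0.06] w 0.02360839250645653 29.999935626983643 t 17.8833
to grip pt, tool axes [ 0.     -0.      0.0001] turn [0.0006 0.0001 0.0003] F tool [-0.3  0.7 -0.5] M [-0.15  0.28  0.03] w 0.023673277949569485 30.000018775463104 t 17.9333
```

Gripped with no side load. I draw slowly and watch the force.

Emit:
step_arm --pt "0 0 -0.002 0 0 0" --pt "0 0 -0.003 0 0 0" --pt "0 0 -0.003 0 0 0" --pt "0 0 -0.003 0 0 0" --pt "0 0 -0.002 0 0 0"

```text
time: 18.4
ee_pos: [0.4647, 0.2986, 0.1412]
tool_rot: [0.064, 0.983, -0.011, 0.174]
contact_force: [0.7, -0.4, -1.3]
width: 0.0237
grip_force: 30.0
```

```bash
python3 - <<'E'
from rel import *
for i in range(3): show(readout.read_state());optics.grab_frame("wrist")
E
```

```text
to grip pt, tool axes [ 0.0001 -0.0001  0.0136] turn [0.0006 0.0004 0.0004] F tool [-0.2 -0.3  1.5] M [-0.07  0.27 -0.02] w 0.02372244106792958 29.99941796064377 t 18.4
to grip pt, tool axes [ 0.0003 -0.0002  0.0138] turn [0.001  0.0009 0.0004] F tool [ 1.1 -0.3  0.9] M [-0.03  0.22 -0.01] w 0.023398463892143354 29.999524354934692 t 18.45
to grip pt, tool axes [ 0.0003 -0.0002  0.0136] turn [0.001  0.0009 0.0003] F tool [ 0.8 -0.2  0.7] M [0.   0.26 0.02] w 0.02355350572417566 29.999542236328125 t 18.5
```

Emit:
step_arm --pt "0 0 -0.003 0 0 0" --pt "0 0 -0.004 0 0 0" --pt "0 0 -0.004 0 0 0" --pt "0 0 -0.004 0 0 0" --pt "0 0 -0.003 0 0 0"

```text
time: 18.97
ee_pos: [0.4587, 0.2995, 0.1584]
tool_rot: [0.064, 0.983, -0.011, 0.174]
contact_force: [-0.1, -0.6, -1.3]
width: 0.0238
grip_force: 30.0
```

Emit:
step_arm --pt "0 0 -0.003 0 0 0" --pt "0 0 -0.004 0 0 0" --pt "0 0 -0.004 0 0 0" --pt "0 0 -0.004 0 0 0" --pt "0 0 -0.003 0 0 0"

```text
time: 19.38
ee_pos: [0.4525, 0.3002, 0.1751]
tool_rot: [0.064, 0.983, -0.011, 0.174]
contact_force: [0.9, 0.1, -1.7]
width: 0.0232
grip_force: 30.0
```

Emit:
step_arm --pt "0 0 0 0 0 0" --pt "0 0 0 0 0 0" --pt "0 0 0 0 0 0" --pt "0 0 0 0 0 0" --pt "0 0 0 0 0 0"

```text
time: 19.8
ee_pos: [0.4525, 0.3, 0.1743]
tool_rot: [0.064, 0.983, -0.011, 0.174]
contact_force: [0.3, 0.2, -2.1]
width: 0.0236
grip_force: 30.0
```

```bash
python3 - <<'E'
from rel import *
s=readout.read_state();show(s);w=optics.grab_frame("wrist");sc=optics.grab_frame("scene");show(readout.read_state())
i=cv2.resize(w["pixels"][130:290,180:330],(400,427),interpolation=2);j=cv2.resize(sc["pixels"][110:190,140:215],(400,427),interpolation=2)
cv2.imwrite("pics/e.png",np.hstack([i,j]))
tp=optics.grab_frame("top")
for n in("brush_mid","bristle_end"):
    for l in optics.place_of(n,"top")[:1]: print(n,l["conf"],atz(ray(tp,l["xy"]),.0105))
E
```

```text
to grip pt, tool axes [-0.0002  0.0001  0.0489] turn [ 0.0003 -0.0002  0.0004] F tool [0.5 0.2 2. ] M [ 0.    0.23 -0.01] w 0.023630135384199853 29.999552071094513 t 19.8
to grip pt, tool axes [-0.0001  0.0001  0.0489] turn [ 0.0003 -0.0001  0.0004] F tool [-0.5 -0.3  1.8] M [-0.06  0.29  0.04] w 0.0236343035843872 29.9996879696846 t 19.9
brush_mid 0.67 [ 0.54489118 -0.25123895  0.0105    ]
bristle_end 0.85 [ 0.6206596  -0.26010575  0.0105    ]
```

View pics/e.png

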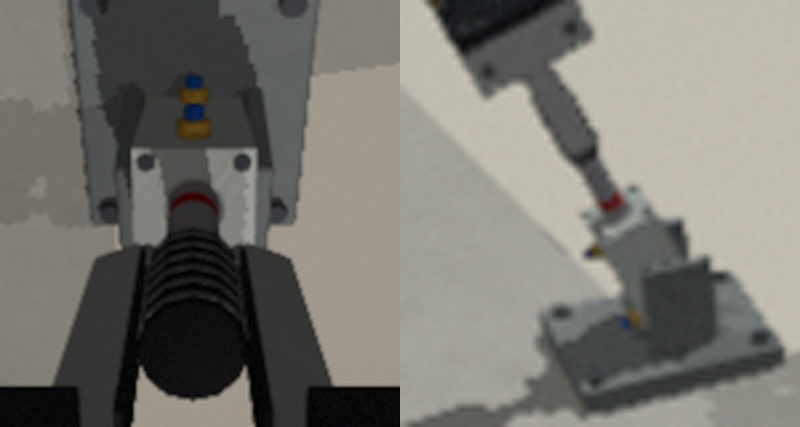

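The pictures show the red band fully out, at (195,203) on the left and (612,203) on the right, with bare steel below it and no blue. The draw is 49 mm, the side forces are near zero and the grip holds at 30 N.

```bash
python3 -c "
from rig import bot
print(bot.finish_job())"
```

```text
the job is handed in; nothing more can be done
None
```

The brush lies flat in the green compartment with its bristle end towards the red tab, and the rod is held about 49 mm out with the whole red band showing and no blue; the job was handed in at about 20 s with no verdict returned.

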